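# Hang the wheel on the J-hook

### The arm

A 6-joint arm with a two-finger parallel gripper is mounted at the origin on a cart in front of the work surface, level with it; the furniture and walls round the work are solid. World frame = base frame: x ahead of the robot, y to its left, z up, the work surface at z = 0. Lengths are in m, angles in degrees, forces in N, time in s.
With the tool pointing down it reaches from about 0.4 to 0.825 m from the base axis. Payload 7 kg.
Tool frame: the origin (TCP) lies midway between the tips of the shut fingers; the grasp point (between the pads) lies 19 mm behind it; z points along the fingers, y is the line along which they close (so a half turn about z gives the same grasp; the last joint's range is limited). The gripper opens to 88 mm and grips with 3 to 60 N. Pads are 19 mm wide; open, the fingers measure 130 mm over their backs; the gripper's body (78 mm by 193 mm) begins 47 mm behind the grasp point.
Start: joints at [85.892, 20.546, 0.682, 0, -70.136, -16.507], TCP at [0.238, 0.632, 0.227] pointing down, gripper open.
Joint ranges: [-176.03, 176.03], [-82.01, 121.73], [-58.28, 71.71], [-173.87, 95.51], [-174.79, -0.11], [-173.66, 173.66]. Speed limits (degrees/s): [136.94, 136.94, 172.46, 180, 180, 180].

### API

Orientations are given as [roll, pitch, yaw] about the fixed x, y, z axes, in that order (R = Rz(yaw) Ry(pitch) Rx(roll)).
In Python, from plant import ctrl gives the robot as it stands.
- The arm moves only by the tool arm_command, never from a script. Its argument "steps" is a list of rows, each an object with "translation": the shift along the tool's x, y, z in mm, a list of three; "rotation": the turn, a rotation vector about the tool's x, y, z in units of 5 degrees (1.0 is 5 degrees), a list of three; "claw": the finger opening in mm, from 0 to 87.6. In form: [{"translation": [x, y, z], "rotation": [rx, ry, rz], "claw": claw}, ...]. A call has 1 to 5 rows; each row is the pose to reach, as a shift and turn from the pose commanded when the call began, along the tool's axes at that moment; what a row does not reach only later rows make up. A row lasts 1/10 s, in which the tool goes at most 50 mm and 8.59 degrees, less where a joint would pass 70% of its speed; a pose out of reach is approached as far as the arm can. A call with a gripper value outside its range is refused whole. The fingers move at their own pace and stop on an object; the grip force is fixed at half the most. Time passes only in rows, so rows that repeat a pose let the fingers close. It gives the time, the measured TCP pose, the force, the opening and the grip force at its end, in the units of the state.
- ctrl.get_obs(): the state, without advancing time (a new reading comes with each control period).
- ctrl.snapshot(name): name is "scene" or "top" or "wrist"; returns (picture, depth): 400x640x3 uint8, red, green, blue; 400x640 float32, m along the optical axis (not along the pixel's ray), 0 where there is no reading.
- ctrl.calibration(name): a dict with "vertical_fov" (degrees; the focal length in pixels is half the picture's height over the tangent of half this angle, whatever the lens; pixels are square), "cx", "cy" (the principal point, pixels), "rvec" (rotation vector, rad) and "tvec" (3), from world to camera coordinates, as OpenCV has them; the wrist camera has in their place "hand_eye" (4x4, takes a point from camera to tool coordinates, whose origin is the TCP and whose axes are the flange's). Camera axes: x right, y down, z forward; pixel columns grow to the right and rows downward; lengths in m; the calibration is good to about 2 mm. A picture is of the moment at which its call begins: read the wrist's pose just before it. calibration takes no time and is no camera call.
- ctrl.close_job(): hands the job in; it is judged then, once.
The state is a dict: "clock": time; "joint_pos": joint angles; "qvel": joint speeds; "tau": joint torques, N m; "tool_pos": TCP position; "orientation": TCP orientation; "force": force on the tool from outside, world axes, zero at the start; "moment": the same for the moment, N m; "opening": finger opening in m; "gripper_force": force on a finger pad.
Only numpy, scipy, OpenCV 4.12 (cv2) and the standard library are available. Lean on these libraries where they do the work, as an engineer would, in place of code of your own. Each camera call takes 0.05 s, during which the arm holds its last target. There are 200 camera calls.

### The job

Lift the spoked trolley wheel out of its bench stand by its rim and hang it on the J-hook: bring the rim over the hook's arm, find by feel the grooved saddle on the arm, and press the rim gently but fully home into its groove, past the sprung cheek. Then let go, leaving the wheel hanging still; leave the chuck key, the tape roll and the bottle where they stand.

Things in the scene. Friction and masses are not known exactly. Their poses are not given: they have to be found in the camera images.
- wheel: bare aluminium trolley wheel, about 0.3 kg, upright in the stand. Origin: axle centre; x = axle, z up at start. Rim: outer diameter 220 mm, inner 150 mm (35 mm deep radially), 20 mm wide along x, flat sides. Hub 30 mm diameter, 42 mm long. Five spokes 12 mm wide, one straight down, so above the hub there is a free gap of 72 degrees between spokes.
- rim_top (a point): point on the wheel's outer rim, straight above the axle at the start (110 mm from it). Pinch the rim here across the wheel's x (20 mm wide). Fingers that cover no more than the outer 12 to 14 mm of the rim's 35 mm depth stay clear of the saddle when the rim is home.
- stand: fixed low steel stand, base 100 x 180 x 8 mm, slot 23 mm wide along its y between two cheeks that rise to 58 mm; origin at the centre of the underside. The wheel stands in the slot with its axle along the stand's x, 118 mm above the bench; lift it straight up to free it.
- hook: fixed steel J-hook: foot 130 x 180 x 12 mm, post 30 mm square, origin on the bench under the post's axis. The arm, a level round bar of 14 mm, leaves the post along the hook's own -x (towards the robot), its top 250 mm above the bench. A saddle with a groove is clamped somewhere on it. Over 40 N between wheel and hook is rough.
- hook_tip (a point): top of the arm's upturned end, 188 mm out from the post's axis and 270 mm above the bench; the upturned bar is 14 mm thick. The rim must pass over it. Inside the wheel there are 60 mm between rim and hub for arm, tip and saddle: lift the rim's inner side to 275 to 295 mm to pass the tip, or the hub will catch under the arm.
- saddle_range (a point): fixed point over the arm, 95 mm out from the post's axis, 255 mm above the bench: the height of the saddle's seat (groove floor; saddle 26 mm wide along y). The saddle's place is not reported: feel or see it. The groove's rigid back flange (7 mm thick, top 276 mm above the bench) has its front face anywhere from 14 mm nearer the tip to 36 mm nearer the post than this point.
- home (a point): fixed point 95 mm out from the post's axis, 180 mm above the bench: axle height when the rim is home on the seat. Groove 18 mm wide between back flange and a sprung front cheek (top 269 mm high) that gives 6 mm towards the tip and leans out to a 22 mm mouth. The rim enters touching the flange or up to 1 mm off it, pushed down with about 5 to 15 N; its weight is not enough.
- key: grey cast chuck key, 67 x 70 mm, 21 mm high, loose on the bench; origin at the centre of its underside
- reel: roll of brown tape lying flat, 74 mm diameter, 37 mm high, loose; origin at the centre of its underside
- bottle: white plastic bottle standing upright on the open bench beside the tray, 44 mm diameter, 86 mm high, loose; origin at the centre of its underside

How it is judged:
By the outcome, as a careful person would: the job done as asked, in the order asked, and still so for the second after the job is handed in, with the robot touching nothing.
It also fails if it takes over 58 s, if anything falls off the work surface, if the arm or the gripper's body presses on something with over 40 N, if the wrist force passes 120 N, or if a joint passes its speed limit or range.

## Working session

There is one attempt and no reset: what is moved stays moved. The work goes in short steps, Python scripts to look and compute and a tool call to move; the robot and the scene stay as the last step left them, time stands still between calls to the robot, and variables do not carry over. Pictures are saved under pics/ and viewed, at most 10 in all, crops included, and the job is handed in when it is done.

Besides the shell and the picture viewer there is one more tool, called as a command line: name --argument value ..., lists and objects as JSON in quotes. arm_command: Moves the arm, as the interface text tells. Its arguments: {"type":"object","properties":{"steps":{"type":"array"}},"required":["steps"]}

```bash
mkdir -p pics; ls; cat > h.py <<'E'
import numpy as np, cv2
from scipy.spatial.transform import Rotation as Ro
from plant import ctrl
def cal(name):
    c=ctrl.calibration(name); f=200/np.tan(np.radians(c["vertical_fov"])/2)
    if "rvec" in c:
        R=cv2.Rodrigues(np.array(c["rvec"],float))[0]; t=np.array(c["tvec"],float).ravel()
        return f,c["cx"],c["cy"],R.T,-R.T@t
    o=ctrl.get_obs(); H=np.array(c["hand_eye"]); Rt=Ro.from_euler("xyz",o["orientation"],degrees=True).as_matrix()
    return f,c["cx"],c["cy"],Rt@H[:3,:3],Rt@H[:3,3]+np.array(o["tool_pos"])
def cloud(name,png=None):
    K=cal(name); im,d=ctrl.snapshot(name)
    if png: cv2.imwrite("pics/"+png,im[:,:,::-1])
    v,u=np.mgrid[:400,:640]
    P=np.stack([(u-K[1])/K[0]*d,(v-K[2])/K[0]*d,d],-1)@K[3].T+K[4]
    P[d==0]=np.nan
    return im,P
E
python3 - <<'E'
from h import *
print(ctrl.get_obs())
a,P=cloud("scene"); b,Q=cloud("top")
np.savez("c0.npz",a=a,P=P,b=b,Q=Q)
cv2.imwrite("pics/a.png",a[:,:,::-1]);cv2.imwrite("pics/b.png",b[:,:,::-1])
for n in("scene","top","wrist"):print(ctrl.calibration(n))
print(cal("scene")[4],cal("top")[4])
E
```

```text
pics
{'clock': 0.0, 'joint_pos': array([ 8.58910759e+01,  2.05910952e+01,  6.32869665e-01, -1.99618682e-02,
       -7.01352625e+01, -1.65076233e+01]), 'qvel': array([ 0.00713366,  0.09587818, -0.00914353,  0.05118684,  0.00547844,
        0.01473632]), 'tau': array([ 1.95192308e-05, -5.82722104e+01,  2.93058532e+01,  6.99723333e+00,
        7.06657040e-03, -1.64618368e-04]), 'tool_pos': array([0.23752114, 0.63130138, 0.22562015]), 'orientation': array([ 1.79905033e+02, -8.57463309e-03, -2.06233387e+01]), 'force': array([ 0.18575399,  0.32776283, -0.26127586]), 'moment': array([-0.00970073, -0.0181612 ,  0.00974376]), 'gripper_force': 0.0, 'opening': 0.0876443730180289}
{'vertical_fov': 49.52225085483783, 'cx': 316.93306055937273, 'cy': 196.9948115546002, 'rvec': array([ 1.78655936, -0.96553999,  0.67123193]), 'tvec': array([-0.33362695,  0.32696516,  0.9310206 ])}
{'vertical_fov': 54.69740133347837, 'cx': 321.3023877112825, 'cy': 197.53115870155162, 'rvec': array([ 2.16064271, -2.20176152,  0.0491367 ]), 'tvec': array([-0.0185285 ,  0.54802749,  1.35343222])}
{'vertical_fov': 70.87046627996196, 'cx': 317.5784201903953, 'cy': 204.24018698104612, 'hand_eye': array([[ 1.32399476e-03, -9.65099254e-01, -2.61881035e-01,
         7.16460346e-02],
       [ 9.99999121e-01,  1.29508756e-03,  2.82974098e-04,
        -7.14104079e-04],
       [ 6.60607813e-05, -2.61881180e-01,  9.65100121e-01,
        -1.57935109e-01],
       [ 0.00000000e+00,  0.00000000e+00,  0.00000000e+00,
         1.00000000e+00]])}
[-0.44800105 -0.6610113   0.66885846] [ 0.46193173 -0.0518062   1.3843379 ]
```

View pics/a.png

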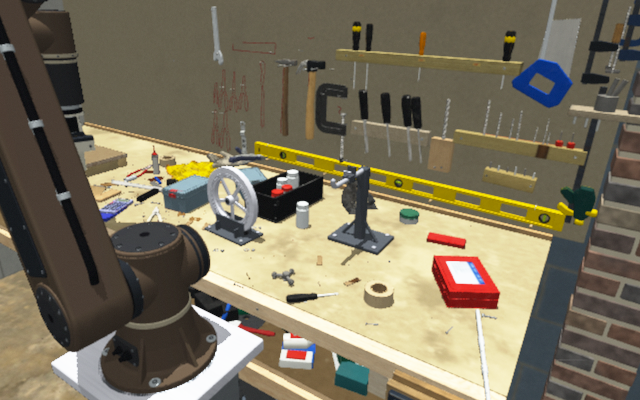

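View pics/b.png

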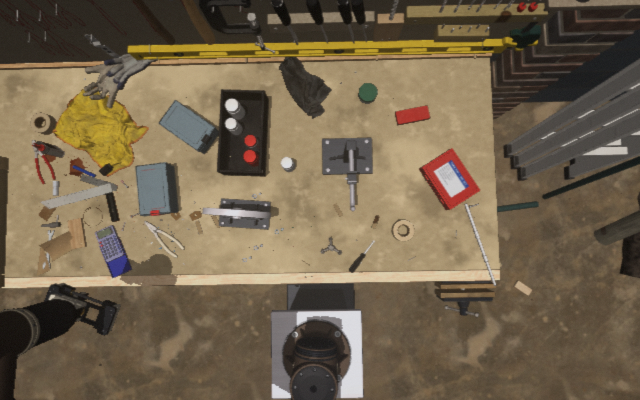

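The scene view shows the wheel in its stand (232,200), the hook (360,205), the bottle (303,214), the reel (379,293) and the key (284,276). In the top view the wheel is at (243,213), the hook post at (350,155) and its tip at (352,205).

```bash
python3 - <<'E'
from h import *
z=np.load("c0.npz");Q=z["Q"];P=z["P"]
def line(p):
    c=np.median(p,0); w=np.linalg.svd(p[:,:2]-p[:,:2].mean(0),full_matrices=False)[2][0]
    return p.mean(0).round(4),w.round(3),np.degrees(np.arctan2(w[1],w[0])).round(2)
for nm,C,(u0,u1,v0,v1) in (("top",Q,(190,290,190,240)),("scene",P,(200,262,150,250))):
    p=C[v0:v1,u0:u1].reshape(-1,3);p=p[np.isfinite(p).all(1)]
    if nm=="scene":p=p[(p[:,0]<.6)]
    r=p[(p[:,2]>.1)]; print(nm,"wheel",len(r),line(r),r.min(0),r.max(0))
    r2=p[p[:,2]>.215]; print(" toprim",len(r2),line(r2) if len(r2)>3 else 0)
    r3=r2=p[(p[:,2]>.03)&(p[:,2]<.07)]; print(" cheeks",len(r2),r2.min(0) if len(r2) else 0,r2.max(0) if len(r2) else 0)
for nm,C,(u0,u1,v0,v1) in (("top",Q,(315,380,130,215)),("scene",P,(325,400,160,255))):
    p=C[v0:v1,u0:u1].reshape(-1,3);p=p[np.isfinite(p).all(1)]
    r=p[(p[:,2]>.225)&(p[:,2]<.3)]; print(nm,"arm",len(r),line(r),r.min(0),r.max(0))
    r=p[(p[:,2]>.3)&(p[:,0]<.9)]; print(" post",len(r),r.min(0) if len(r) else 0,r.max(0) if len(r) else 0)
    if nm=="top":
        c=p[(p[:,2]>.22)&(p[:,2]<.31)]
        for x in np.arange(.4,.75,.008):
            s=c[abs(c[:,0]-x)<.004]
            if len(s):print(x.round(3),len(s),s[:,1].min().round(4),s[:,1].max().round(4),s[:,2].max().round(4))
        f=p[(p[:,2]>.004)&(p[:,2]<.03)];print("foot",f.min(0),f.max(0))
E
python3 - <<'E'
import cv2
a=cv2.imread("pics/a.png");b=cv2.imread("pics/b.png")
import numpy as np
x=cv2.resize(a[150:260,195:405],None,fx=3.8,fy=3.8,interpolation=3)[:, :800];
cv2.imwrite("pics/c.png",x)
E
```

```text
top wheel 506 (array([0.4947, 0.2299, 0.1985]), array([0.085, 0.996]), np.float64(85.15)) [0.47586295 0.13776495 0.11554627] [0.51522924 0.34334071 0.23285849]
 toprim 224 (array([0.4962, 0.2447, 0.2241]), array([-0.089, -0.996]), np.float64(-95.1))
 cheeks 127 [0.45832783 0.18077099 0.03012144] [0.53678639 0.30958718 0.06657027]
scene wheel 1378 (array([0.4683, 0.2214, 0.1654]), array([-0.695, -0.719]), np.float64(-134.01)) [ 0.07997742 -0.06273041  0.10003065] [0.51208081 0.35932939 0.24646445]
 toprim 187 (array([0.3444, 0.1327, 0.2259]), array([-0.803, -0.596]), np.float64(-143.39))
 cheeks 521 [0.45440841 0.1518937  0.03052629] [0.59857434 0.50333064 0.06991372]
top arm 462 (array([ 0.6058, -0.1224,  0.2535]), array([-1.   , -0.005]), np.float64(-179.74)) [ 0.49401021 -0.13627699  0.23053193] [ 0.69978485 -0.10413967  0.27995975]
 post 0 0 0
0.496 13 -0.1297 -0.1179 0.2742
0.504 10 -0.1278 -0.1163 0.2719
0.512 15 -0.1283 -0.1166 0.255
0.52 13 -0.1289 -0.1168 0.2522
0.528 12 -0.1287 -0.117 0.2546
0.536 15 -0.1291 -0.1172 0.2545
0.544 15 -0.1292 -0.1174 0.2518
0.552 10 -0.1296 -0.1175 0.2515
0.56 15 -0.1299 -0.1176 0.2547
0.568 14 -0.1299 -0.1179 0.2515
0.576 27 -0.1354 -0.1114 0.2719
0.584 22 -0.1357 -0.1068 0.2695
0.592 32 -0.1358 -0.1041 0.2587
0.6 38 -0.1359 -0.1099 0.28
0.608 9 -0.1347 -0.1115 0.2796
0.616 15 -0.1281 -0.1163 0.2547
0.624 14 -0.1283 -0.1163 0.2543
0.632 13 -0.1284 -0.1165 0.2553
0.64 14 -0.1287 -0.1166 0.2578
0.648 13 -0.1288 -0.1166 0.2534
0.656 12 -0.1289 -0.1169 0.2533
0.664 14 -0.1291 -0.1172 0.2524
0.672 30 -0.1363 -0.1085 0.2547
0.68 25 -0.1352 -0.1086 0.2571
0.688 23 -0.1353 -0.1088 0.2541
0.696 30 -0.1356 -0.1089 0.2549
foot [ 0.4862447  -0.23933372  0.00401234] [ 0.79279439 -0.00536138  0.02946464]
scene arm 427 (array([ 0.5966, -0.1253,  0.2501]), array([-1.   ,  0.018]), np.float64(178.98)) [ 0.48674579 -0.13682954  0.22512089] [ 0.70162755 -0.1059064   0.27569177]
 post 0 0 0
```

View pics/c.png

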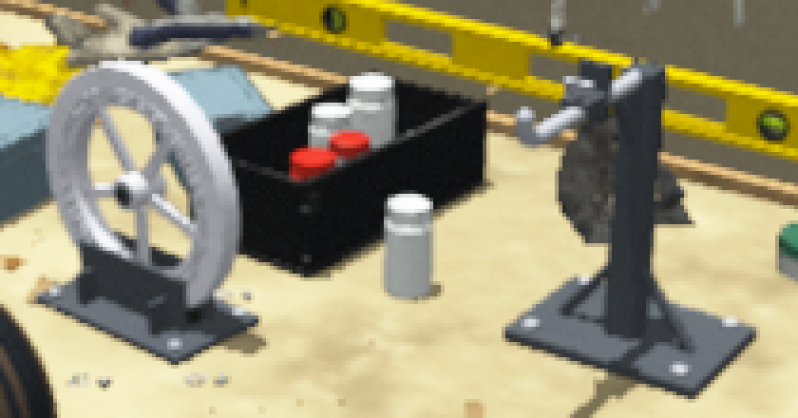

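arm_command --steps '[{"translation":[0,0,-50],"rotation":[0,0,1.6],"claw":87},{"translation":[0,0,-100],"rotation":[0,0,3.2],"claw":87},{"translation":[40,30,-110],"rotation":[0,0,4.8],"claw":87},{"translation":[80,60,-110],"rotation":[0,0,6.4],"claw":87},{"translation":[120,90,-110],"rotation":[0,0,8],"claw":87}]'

```text
clock: 0.6
tool_pos: [0.3181, 0.5048, 0.3366]
orientation: [-180.0, 0.0, -60.9]
force: [0.9, 0.6, -0.5]
opening: 0.0874
gripper_force: 0.0
```

```bash
cat > go.py <<'E'
# prints shift in tool axes (mm) and yaw turn (5 deg units about tool z) to a world x y z yaw
import sys
from h import *
o=ctrl.get_obs(); R=Ro.from_euler("xyz",o["orientation"],degrees=True)
x,y,z,w=map(float,sys.argv[1:])
print(o["clock"],o["tool_pos"].round(4),o["orientation"].round(2),o["force"].round(1),o["joint_pos"].round(0))
print("shift",(R.inv().apply(np.array([x,y,z])-o["tool_pos"])*1000).round(1),"rot",((R.inv()*Ro.from_euler("xyz",[180,0,w],degrees=True)).as_rotvec(degrees=True)/5).round(2))
E
python3 go.py .49 .24 .335 -95
```

```text
0.6 [0.3181 0.5048 0.3366] [-1.800e+02  2.000e-02 -6.089e+01] [ 0.9  0.6 -0.5] [ 77.  10.   1.  -0. -81. -47.]
shift [315.  -21.4   1.5] rot [0.   0.   6.82]
```

arm_command --steps '[{"translation":[50,-4,0],"rotation":[0,0,1.4],"claw":87},{"translation":[100,-8,0],"rotation":[0,0,2.8],"claw":87},{"translation":[150,-12,0],"rotation":[0,0,4.2],"claw":87},{"translation":[200,-16,0],"rotation":[0,0,5.6],"claw":87},{"translation":[250,-20,0],"rotation":[0,0,6.8],"claw":87}]'

```text
clock: 1.1
tool_pos: [0.4579, 0.2968, 0.3365]
orientation: [180.0, 0.0, -94.9]
force: [1.5, 0.9, -1.1]
opening: 0.087
gripper_force: 0.0
```

```bash
python3 - <<'E'
from h import *
im,P=cloud("wrist","w1.png")
p=P.reshape(-1,3);p=p[np.isfinite(p).all(1)]
o=ctrl.get_obs();print(o["tool_pos"],o["orientation"])
q=p[(p[:,2]>.195)&(p[:,2]<.24)&(abs(p[:,0]-.49)<.05)&(abs(p[:,1]-.24)<.1)]
s=q[:,2]>.212
print(len(q),q.max(0),q.min(0))
# circle fit of top surface heights: z vs y
for y in np.arange(.16,.33,.015):
    t=q[abs(q[:,1]-y)<.004]
    if len(t)>5:
        t2=t[t[:,2]>np.percentile(t[:,2],90)-.004]
        print(y.round(3),len(t2),t2[:,0].min().round(4),t2[:,0].max().round(4),np.median(t2[:,2]).round(4))
b=p[(p[:,2]>.003)&(p[:,2]<.02)&(abs(p[:,0]-.49)<.08)&(abs(p[:,1]-.24)<.13)];print("base",b.min(0),b.max(0))
E
```

```text
[0.46053027 0.29178846 0.33673794] [-1.79975424e+02 -1.03711357e-01 -9.53888945e+01]
3445 [0.51388756 0.32664798 0.22979613] [0.48180149 0.17063416 0.19500091]
0.175 86 0.482 0.5013 0.2
0.19 154 0.4832 0.5024 0.2099
0.205 190 0.484 0.5039 0.2182
0.22 189 0.4853 0.5048 0.2233
0.235 190 0.4865 0.5066 0.2263
0.25 178 0.4879 0.5076 0.2275
0.265 168 0.4893 0.5089 0.226
0.28 145 0.4906 0.5104 0.2226
0.295 127 0.4918 0.5116 0.2174
0.31 99 0.4931 0.5122 0.2088
0.325 48 0.4942 0.5139 0.198
base [0.41333575 0.11106193 0.0030065 ] [0.56980997 0.36853488 0.01975008]
```

View pics/w1.png

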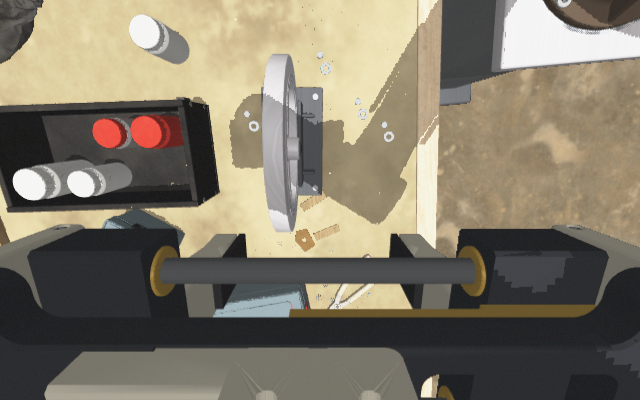

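The wrist view shows the wheel edge-on at (280,140), with the fingers below at y≈250. The rim top measures (0.498, 0.249, 0.2275), against 0.228 expected, and the plane's yaw is about -94.7.

```bash
python3 go.py .4977 .249 .216 -94.7
```

```text
1.15 [0.4605 0.2918 0.3367] [-1.7998e+02 -1.0000e-01 -9.5390e+01] [-0.2 -1.9  0.3] [ 53.   5.  -5.   0. -80. -58.]
shift [ 38.9 -41.  120.8] rot [-0.   -0.02 -0.14]
```

arm_command --steps '[{"translation":[39,-41,20],"rotation":[0,0,-0.14],"claw":87},{"translation":[39,-41,60],"rotation":[0,0,-0.14],"claw":87},{"translation":[39,-41,80],"rotation":[0,0,-0.14],"claw":87},{"translation":[39,-41,80],"rotation":[0,0,-0.14],"claw":87}]'

```text
clock: 1.55
tool_pos: [0.4938, 0.2548, 0.253]
orientation: [179.7, -0.3, -94.0]
force: [-0.6, 0.3, -0.5]
opening: 0.0875
gripper_force: 0.0
```

```bash
python3 go.py .4977 .249 .216 -94.7
```

```text
1.55 [0.4938 0.2548 0.253 ] [179.72  -0.25 -94.  ] [-0.6  0.3 -0.5] [ 47.   9. -12.  -0. -70. -51.]
shift [ 5.3 -4.5 37. ] rot [ 0.06 -0.05  0.14]
```

arm_command --steps '[{"translation":[0,0,20],"rotation":[0,0,0],"claw":87},{"translation":[0,0,25],"rotation":[0,0,0],"claw":87},{"translation":[0,0,25],"rotation":[0,0,0],"claw":87},{"translation":[0,0,25],"rotation":[0,0,0],"claw":87}]'

```text
clock: 1.95
tool_pos: [0.4955, 0.2572, 0.2329]
orientation: [-179.9, 0.0, -93.9]
force: [0.2, 0.2, -0.1]
opening: 0.0871
gripper_force: 0.0
```

```bash
python3 go.py .4977 .249 .216 -94.7
```

```text
1.95 [0.4955 0.2572 0.2329] [-1.7993e+02  5.0000e-02 -9.3870e+01] [ 0.2  0.2 -0.1] [ 48.   9. -14.   0. -67. -51.]
shift [ 8.  -2.7 16.9] rot [-0.01  0.01  0.17]
```

arm_command --steps '[{"translation":[8,-2.7,5],"rotation":[0,0,0.17],"claw":87},{"translation":[8,-2.7,17],"rotation":[0,0,0.17],"claw":87},{"translation":[8,-2.7,17],"rotation":[0,0,0.17],"claw":87},{"translation":[8,-2.7,17],"rotation":[0,0,0.17],"claw":87}]'

```text
clock: 2.35
tool_pos: [0.4971, 0.248, 0.2141]
orientation: [180.0, -0.1, -94.8]
force: [0.0, -0.0, -0.0]
opening: 0.0871
gripper_force: 0.0
```

```bash
python3 go.py .4977 .249 .216 -94.7
```

```text
2.35 [0.4971 0.248  0.2141] [ 1.7996e+02 -5.0000e-02 -9.4780e+01] [ 0. -0. -0.] [ 47.  10. -16.   0. -65. -51.]
shift [-1.  -0.5 -1.9] rot [ 0.01 -0.01 -0.02]
```

arm_command --steps '[{"translation":[-1,-0.5,-2],"rotation":[0,0,0],"claw":60},{"translation":[-1,-0.5,-2],"rotation":[0,0,0],"claw":10},{"translation":[-1,-0.5,-2],"rotation":[0,0,0],"claw":10},{"translation":[-1,-0.5,-2],"rotation":[0,0,0],"claw":10},{"translation":[-1,-0.5,-2],"rotation":[0,0,0],"claw":10}]'

```text
clock: 2.85
tool_pos: [0.4979, 0.2494, 0.2166]
orientation: [-180.0, 0.0, -94.8]
force: [-0.1, -0.8, -0.4]
opening: 0.0523
gripper_force: 0.0
```

arm_command --steps '[{"translation":[0,0,0],"rotation":[0,0,0],"claw":10},{"translation":[0,0,0],"rotation":[0,0,0],"claw":10},{"translation":[0,0,0],"rotation":[0,0,0],"claw":10},{"translation":[0,0,0],"rotation":[0,0,0],"claw":10}]'

```text
clock: 3.25
tool_pos: [0.4979, 0.2494, 0.2166]
orientation: [180.0, -0.0, -94.8]
force: [0.9, 1.0, 0.6]
opening: 0.0207
gripper_force: 0.0
```

arm_command --steps '[{"translation":[0,0,0],"rotation":[0,0,0],"claw":10},{"translation":[0,0,0],"rotation":[0,0,0],"claw":10},{"translation":[0,0,0],"rotation":[0,0,0],"claw":10},{"translation":[0,0,-5],"rotation":[0,0,0],"claw":10},{"translation":[0,0,-15],"rotation":[0,0,0],"claw":10}]'

```text
clock: 3.75
tool_pos: [0.4972, 0.2489, 0.231]
orientation: [179.9, -0.1, -94.8]
force: [0.6, -0.2, -2.3]
opening: 0.0196
gripper_force: 30.0
```

arm_command --steps '[{"translation":[0,0,-15],"rotation":[0,0,0],"claw":10},{"translation":[0,0,-40],"rotation":[0,0,0],"claw":10},{"translation":[0,0,-70],"rotation":[0,0,0],"claw":10},{"translation":[0,0,-85],"rotation":[0,0,0],"claw":10},{"translation":[0,0,-85],"rotation":[0,0,0],"claw":10}]'

```text
clock: 4.25
tool_pos: [0.4988, 0.2499, 0.3197]
orientation: [-179.8, 0.2, -94.8]
force: [-0.5, 0.0, -3.4]
opening: 0.0197
gripper_force: 30.0
```

```bash
python3 - <<'E'
from h import *
im,P=cloud("scene","s2.png")
im2,P2=cloud("wrist","w2.png")
cv2.imwrite("pics/d.png",np.vstack([cv2.resize(im[100:300,180:420],(480,400)), ])[:,:,::-1])
E
python3 go.py .39 .0 .33 -90.3
```

```text
4.35 [0.4975 0.2493 0.3162] [ 1.7997e+02  2.0000e-02 -9.4770e+01] [-0.2  0.3 -3.7] [ 47.   7.  -6.  -0. -77. -52.]
shift [257.4  86.4 -13.8] rot [ 0.01  0.   -0.89]
```

View pics/d.png

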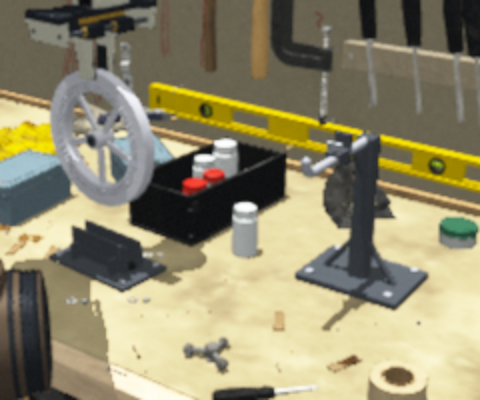

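Wheel is free of the stand and hangs straight in the gripper; stand and other objects are untouched.

```bash
python3 go.py .435 .05 .312 -90;python3 go.py .435 -.122 .309 -90
```

```text
4.35 [0.4975 0.2493 0.3162] [ 1.7997e+02  2.0000e-02 -9.4770e+01] [-0.2  0.3 -3.7] [ 47.   7.  -6.  -0. -77. -52.]
shift [203.8  45.7   4.2] rot [ 0.01  0.   -0.95]
4.35 [0.4975 0.2493 0.3162] [ 1.7997e+02  2.0000e-02 -9.4770e+01] [-0.2  0.3 -3.7] [ 47.   7.  -6.  -0. -77. -52.]
shift [375.2  31.4   7.1] rot [ 0.01  0.   -0.95]
```

arm_command --steps '[{"translation":[30,10,1],"rotation":[0,0,-0.2],"claw":10},{"translation":[70,20,2],"rotation":[0,0,-0.4],"claw":10},{"translation":[110,30,3],"rotation":[0,0,-0.6],"claw":10},{"translation":[150,40,4],"rotation":[0,0,-0.8],"claw":10},{"translation":[190,46,4],"rotation":[0,0,-0.95],"claw":10}]'

```text
clock: 4.85
tool_pos: [0.4345, 0.0622, 0.3111]
orientation: [179.9, -0.0, -89.9]
force: [1.3, -0.2, -2.5]
opening: 0.0196
gripper_force: 30.0
```

```bash
python3 go.py .435 -.122 .309 -90
```

```text
4.85 [0.4345 0.0622 0.3111] [ 1.7987e+02 -5.0000e-02 -8.9940e+01] [ 1.3 -0.2 -2.5] [ 34.  -5. -19.  -0. -77. -34.]
shift [184.2  -0.4   2.2] rot [ 0.03 -0.01  0.01]
```

arm_command --steps '[{"translation":[40,0,0],"rotation":[0,0,0],"claw":10},{"translation":[80,0,0],"rotation":[0,0,0],"claw":10},{"translation":[100,0,0],"rotation":[0,0,0],"claw":10},{"translation":[100,0,0],"rotation":[0,0,0],"claw":10},{"translation":[100,0,0],"rotation":[0,0,0],"claw":10}]'

```text
clock: 5.35
tool_pos: [0.4356, -0.0367, 0.3115]
orientation: [179.9, -0.0, -90.1]
force: [0.4, 0.6, -3.2]
opening: 0.0195
gripper_force: 30.0
```

```bash
python3 - <<'E'
from h import *
o=ctrl.get_obs();print(o["tool_pos"],o["orientation"])
im,P=cloud("wrist","w3.png")
p=P.reshape(-1,3);p=p[np.isfinite(p).all(1)]
c=p[(p[:,2]>.225)&(p[:,2]<.31)&(abs(p[:,1]+.123)<.03)&(p[:,0]>.46)]
for x in np.arange(.48,.72,.004):
    s=c[abs(c[:,0]-x)<.002]
    if len(s):print(x.round(3),len(s),s[:,1].min().round(4),s[:,1].max().round(4),((s[:,1].min()+s[:,1].max())/2).round(4),s[:,2].max().round(4))
w=p[(abs(p[:,0]-.435)<.03)&(p[:,2]>.1)&(p[:,2]<.33)&(p[:,1]<-.05)&(p[:,1]>-.2)]
for z in np.arange(.18,.31,.02):
    s=w[abs(w[:,2]-z)<.005]
    if len(s):print("wheel",z.round(2),len(s),s[:,0].min().round(4),s[:,0].max().round(4),s[:,1].min().round(3))
E
```

```text
[ 0.43559078 -0.03666625  0.3114582 ] [ 1.79890703e+02 -1.54205658e-02 -9.01118816e+01]
0.492 26 -0.1242 -0.1189 -0.1215 0.2669
0.496 153 -0.1273 -0.115 -0.1212 0.2704
0.5 126 -0.1281 -0.1146 -0.1213 0.2711
0.504 75 -0.1272 -0.1146 -0.1209 0.2704
0.508 19 -0.1241 -0.1148 -0.1194 0.2661
0.512 72 -0.1277 -0.1149 -0.1213 0.2537
0.516 91 -0.1278 -0.1149 -0.1213 0.2519
0.52 99 -0.1279 -0.1149 -0.1214 0.2507
0.524 100 -0.1279 -0.1149 -0.1214 0.2509
0.528 103 -0.128 -0.1149 -0.1214 0.2515
0.532 103 -0.1279 -0.1149 -0.1214 0.2509
0.536 95 -0.128 -0.1149 -0.1214 0.2516
0.54 109 -0.1279 -0.1149 -0.1214 0.2508
0.544 95 -0.1279 -0.1149 -0.1214 0.2505
0.548 106 -0.1279 -0.1149 -0.1214 0.251
0.552 96 -0.1279 -0.1149 -0.1214 0.251
0.556 108 -0.1278 -0.1149 -0.1214 0.2514
0.56 102 -0.1279 -0.1149 -0.1214 0.251
0.564 96 -0.1279 -0.115 -0.1214 0.2508
0.568 105 -0.1279 -0.1149 -0.1214 0.2514
0.572 254 -0.1339 -0.109 -0.1215 0.2565
0.576 454 -0.1344 -0.1084 -0.1214 0.2698
0.58 569 -0.1339 -0.1084 -0.1212 0.2705
0.584 13 -0.1295 -0.1084 -0.1189 0.2555
0.588 74 -0.1111 -0.1024 -0.1067 0.2569
0.592 209 -0.
[... 219 characters left out ...]
77 0.2737
0.632 35 -0.1263 -0.117 -0.1217 0.2515
0.636 99 -0.1279 -0.1144 -0.1211 0.251
0.64 105 -0.128 -0.1143 -0.1211 0.2513
0.644 102 -0.128 -0.1143 -0.1211 0.2506
0.648 111 -0.128 -0.1143 -0.1212 0.2511
0.652 106 -0.128 -0.1143 -0.1211 0.2512
0.656 105 -0.128 -0.1143 -0.1212 0.251
0.66 101 -0.1281 -0.1143 -0.1212 0.2515
0.664 109 -0.128 -0.1143 -0.1212 0.2515
0.668 111 -0.1281 -0.1143 -0.1212 0.2511
0.672 505 -0.1355 -0.1062 -0.1208 0.2512
0.676 191 -0.1362 -0.1062 -0.1212 0.2503
0.68 3 -0.107 -0.1062 -0.1066 0.2475
wheel 0.22 4 0.4197 0.4539 -0.051
wheel 0.24 63 0.4274 0.4461 -0.144
wheel 0.26 159 0.4268 0.4467 -0.138
wheel 0.28 359 0.4268 0.4468 -0.127
wheel 0.3 830 0.4271 0.4468 -0.11
```

View pics/w3.png

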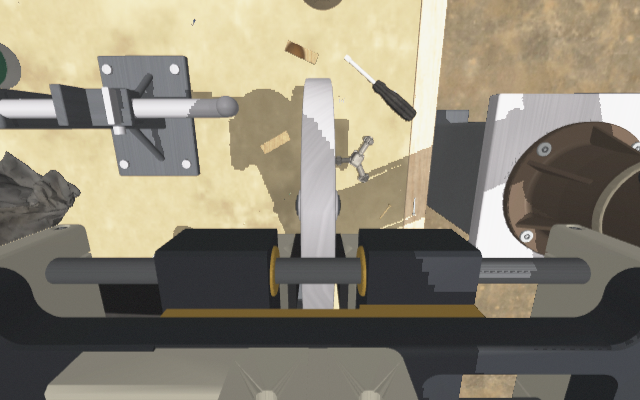

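The wrist view shows the hook arm at row 105, its tip at (228,105), the cheek and flange at (115,105) and (70,105), and the wheel edge at (318,150). Measured: arm y = -0.1213, flange face x ≈ 0.600, heights within 1.5 mm of those given.

arm_command --steps '[{"translation":[30,0,1],"rotation":[0,0,0],"claw":10},{"translation":[60,0,2],"rotation":[0,0,0],"claw":10},{"translation":[85,0,2],"rotation":[0,0,0],"claw":10},{"translation":[85,0,2],"rotation":[0,0,0],"claw":10},{"translation":[85,0,2],"rotation":[0,0,0],"claw":10}]'

```text
clock: 5.9
tool_pos: [0.4362, -0.1208, 0.31]
orientation: [179.9, 0.0, -90.0]
force: [0.0, 0.2, -2.6]
opening: 0.0198
gripper_force: 30.0
```

```bash
python3 go.py .585 -.1213 .309 -90
```

```text
5.9 [ 0.4362 -0.1208  0.31  ] [ 1.7994e+02  1.0000e-02 -9.0030e+01] [ 0.   0.2 -2.6] [ 10.  -4. -18.  -0. -76. -10.]
shift [   0.4 -148.8    0.9] rot [ 0.01  0.   -0.01]
```

arm_command --steps '[{"translation":[0,-15,0],"rotation":[0,0,0],"claw":10},{"translation":[0,-40,0],"rotation":[0,0,0],"claw":10},{"translation":[0,-65,0],"rotation":[0,0,0],"claw":10},{"translation":[0,-80,0],"rotation":[0,0,0],"claw":10},{"translation":[0,-80,0],"rotation":[0,0,0],"claw":10}]'

```text
clock: 6.4
tool_pos: [0.518, -0.1202, 0.3094]
orientation: [179.9, -0.0, -89.9]
force: [0.5, -0.0, -4.0]
opening: 0.0197
gripper_force: 30.0
```

arm_command --steps '[{"translation":[0,-25,1],"rotation":[0,0,0],"claw":10},{"translation":[0,-50,2],"rotation":[0,0,0],"claw":10},{"translation":[0,-65,2],"rotation":[0,0,0],"claw":10},{"translation":[0,-65,2],"rotation":[0,0,0],"claw":10},{"translation":[0,-65,2],"rotation":[0,0,0],"claw":10}]'

```text
clock: 6.9
tool_pos: [0.5809, -0.1207, 0.3081]
orientation: [179.9, 0.0, -90.0]
force: [-0.6, -0.2, -3.1]
opening: 0.0198
gripper_force: 30.0
```

```bash
python3 - <<'E'
from h import *
o=ctrl.get_obs();print(o["clock"],o["tool_pos"].round(4),o["orientation"].round(2),o["force"],o["moment"])
im,P=cloud("wrist","w4.png")
p=P.reshape(-1,3);p=p[np.isfinite(p).all(1)]
c=p[(p[:,2]>.225)&(p[:,2]<.33)&(p[:,1]<-.1)&(p[:,1]>-.136)&(p[:,0]>.46)]
for x in np.arange(.566,.64,.002):
    s=c[abs(c[:,0]-x)<.001]
    if len(s):print(x.round(3),len(s),s[:,2].min().round(4),s[:,2].max().round(4))
w=p[(abs(p[:,0]-o["tool_pos"][0])<.015)&(p[:,1]<-.145)&(p[:,2]>.2)&(p[:,1]>-.24)];print("wheel",np.percentile(w[:,0],[0,1,50,99,100]))
E
python3 go.py .585 -.1213 .298 -90
```

```text
6.9 [ 0.5809 -0.1207  0.3081] [179.92   0.   -89.99] [-0.63062218 -0.23309184 -3.11958385] [0.08634784 0.05037868 0.01441744]
0.566 95 0.2412 0.33
0.568 93 0.2443 0.3288
0.57 54 0.3095 0.3295
0.572 95 0.3095 0.3291
0.574 95 0.3163 0.3207
0.576 120 0.3165 0.3204
0.578 93 0.3163 0.3205
0.58 119 0.3162 0.3204
0.582 91 0.3164 0.3202
0.584 123 0.3161 0.3204
0.586 90 0.3162 0.3206
0.588 115 0.3163 0.3204
0.59 94 0.3165 0.3199
0.592 111 0.3145 0.3292
0.594 56 0.3089 0.3299
0.596 94 0.2489 0.3296
0.598 153 0.2352 0.3299
0.6 144 0.235 0.3297
0.602 205 0.2338 0.3289
0.604 131 0.2349 0.3272
0.606 94 0.2379 0.3144
0.608 81 0.25 0.2776
0.61 2 0.2747 0.2747
0.612 7 0.2434 0.2473
0.614 42 0.243 0.2515
0.616 38 0.2438 0.2503
0.618 40 0.2444 0.2505
0.62 38 0.2426 0.2502
0.622 39 0.2433 0.2505
0.624 40 0.2442 0.2508
0.626 39 0.2442 0.2506
0.628 40 0.2443 0.2509
0.63 40 0.2441 0.2516
0.632 41 0.2443 0.2516
0.634 34 0.2442 0.2505
0.636 45 0.243 0.2507
0.638 37 0.2446 0.2506
0.64 43 0.2339 0.2503
wheel [0.565879   0.56618878 0.58080315 0.59553016 0.59587475]
6.95 [ 0.5806 -0.1208  0.3084] [179.96   0.   -89.99] [-0.6  0.4 -2.9] [  7.  11.  -2.  -0. -77.  -7.]
shift [ 0.5 -4.4 10.4] rot [0.01 0.   0.  ]
```

View pics/w4.png

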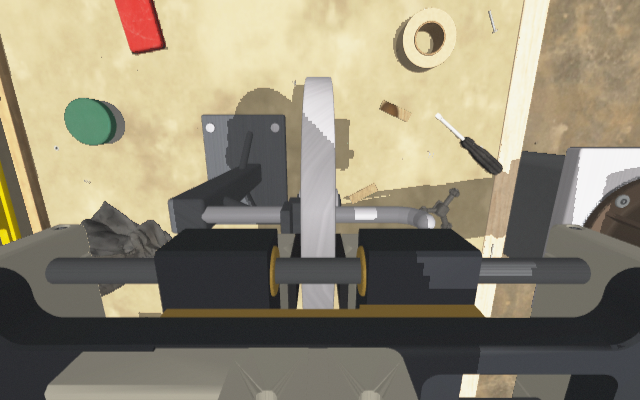

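The rim at (318,150) stands over the groove, just in front of the flange at (290,215). Now I'll lower it to just above the cheek and feel for the flange.

arm_command --steps '[{"translation":[0.5,-4,4],"rotation":[0,0,0],"claw":10},{"translation":[0.5,-4,8],"rotation":[0,0,0],"claw":10},{"translation":[0.5,-4,12],"rotation":[0,0,0],"claw":10},{"translation":[0.5,-4,12],"rotation":[0,0,0],"claw":10},{"translation":[0.5,-4,12],"rotation":[0,0,0],"claw":10}]'

```text
clock: 7.45
tool_pos: [0.585, -0.1218, 0.2965]
orientation: [180.0, -0.0, -90.0]
force: [0.4, -0.1, -2.8]
opening: 0.0195
gripper_force: 30.0
```

arm_command --steps '[{"translation":[0,-0.5,0],"rotation":[0,0,0],"claw":10},{"translation":[0,-1,0],"rotation":[0,0,0],"claw":10},{"translation":[0,-1,0],"rotation":[0,0,0],"claw":10},{"translation":[0,-1,0],"rotation":[0,0,0],"claw":10}]'

```text
clock: 7.85
tool_pos: [0.5863, -0.1217, 0.2966]
orientation: [-180.0, -0.0, -90.0]
force: [-0.6, 0.0, -2.5]
opening: 0.0196
gripper_force: 30.0
```

arm_command --steps '[{"translation":[0,-0.5,0],"rotation":[0,0,0],"claw":10},{"translation":[0,-1,0],"rotation":[0,0,0],"claw":10},{"translation":[0,-1,0],"rotation":[0,0,0],"claw":10},{"translation":[0,-1,0],"rotation":[0,0,0],"claw":10}]'

```text
clock: 8.25
tool_pos: [0.5872, -0.1217, 0.2965]
orientation: [180.0, -0.0, -90.0]
force: [-0.0, -0.5, -3.1]
opening: 0.0196
gripper_force: 30.0
```

arm_command --steps '[{"translation":[0,-0.5,0],"rotation":[0,0,0],"claw":10},{"translation":[0,-1,0],"rotation":[0,0,0],"claw":10},{"translation":[0,-1,0],"rotation":[0,0,0],"claw":10},{"translation":[0,-1,0],"rotation":[0,0,0],"claw":10}]'

```text
clock: 8.65
tool_pos: [0.5882, -0.1217, 0.2966]
orientation: [180.0, 0.0, -90.0]
force: [0.3, -0.2, -2.7]
opening: 0.0199
gripper_force: 30.0
```

arm_command --steps '[{"translation":[0,-0.5,0],"rotation":[0,0,0],"claw":10},{"translation":[0,-1,0],"rotation":[0,0,0],"claw":10},{"translation":[0,-1,0],"rotation":[0,0,0],"claw":10},{"translation":[0,-1,0],"rotation":[0,0,0],"claw":10}]'

```text
clock: 9.05
tool_pos: [0.5892, -0.1217, 0.2966]
orientation: [-180.0, -0.0, -90.0]
force: [-0.5, -0.4, -3.2]
opening: 0.02
gripper_force: 30.0
```

arm_command --steps '[{"translation":[0,-0.5,0],"rotation":[0,0,0],"claw":10},{"translation":[0,-1,0],"rotation":[0,0,0],"claw":10},{"translation":[0,-1,0],"rotation":[0,0,0],"claw":10},{"translation":[0,-1,0],"rotation":[0,0,0],"claw":10}]'

```text
clock: 9.45
tool_pos: [0.5902, -0.1217, 0.2965]
orientation: [180.0, -0.0, -90.0]
force: [-0.2, 0.1, -3.0]
opening: 0.0196
gripper_force: 30.0
```

arm_command --steps '[{"translation":[0,-0.5,0],"rotation":[0,0,0],"claw":10},{"translation":[0,-1,0],"rotation":[0,0,0],"claw":10},{"translation":[0,-1,0],"rotation":[0,0,0],"claw":10},{"translation":[0,-1,0],"rotation":[0,0,0],"claw":10}]'

```text
clock: 9.85
tool_pos: [0.5909, -0.1218, 0.2965]
orientation: [180.0, -0.0, -90.0]
force: [-1.3, 0.6, -2.1]
opening: 0.02
gripper_force: 30.0
```

arm_command --steps '[{"translation":[0,-0.4,0],"rotation":[0,0,0],"claw":10},{"translation":[0,-0.8,0],"rotation":[0,0,0],"claw":10},{"translation":[0,-0.8,0],"rotation":[0,0,0],"claw":10},{"translation":[0,-0.8,0],"rotation":[0,0,0],"claw":10}]'

```text
clock: 10.25
tool_pos: [0.5911, -0.1218, 0.2965]
orientation: [179.9, -0.0, -90.0]
force: [-6.6, 1.3, -0.8]
opening: 0.0197
gripper_force: 30.0
```

```bash
python3 -c "
from h import *
o=ctrl.get_obs();print(o['tool_pos'],o['orientation'],o['force'],o['moment'])"
```

```text
[ 0.59107341 -0.12180227  0.29653679] [ 1.79897850e+02 -3.44483422e-03 -9.00207539e+01] [-6.63656655  1.25782935 -0.84020699] [0.37196697 2.09420476 0.01560187]
```

Flange felt at TCP x ≈ 0.591 (6.6 N). I'll back off half a millimetre and press down in steps.

arm_command --steps '[{"translation":[0,1.3,0],"rotation":[0,0,0],"claw":10},{"translation":[0,1.5,0],"rotation":[0,0,0],"claw":10},{"translation":[0,1.5,1],"rotation":[0,0,0],"claw":10},{"translation":[0,1.5,3],"rotation":[0,0,0],"claw":10},{"translation":[0,1.5,4],"rotation":[0,0,0],"claw":10}]'

```text
clock: 10.75
tool_pos: [0.5908, -0.1217, 0.2922]
orientation: [-180.0, 0.0, -90.0]
force: [0.2, 0.3, -3.3]
opening: 0.0193
gripper_force: 30.0
```

arm_command --steps '[{"translation":[0,0,0],"rotation":[0,0,0],"claw":10},{"translation":[0,0,1],"rotation":[0,0,0],"claw":10},{"translation":[0,0,2],"rotation":[0,0,0],"claw":10},{"translation":[0,0,2],"rotation":[0,0,0],"claw":10}]'

```text
clock: 11.15
tool_pos: [0.5906, -0.1217, 0.2904]
orientation: [180.0, 0.0, -90.0]
force: [0.3, 0.9, -3.0]
opening: 0.0196
gripper_force: 30.0
```

arm_command --steps '[{"translation":[0,0,1],"rotation":[0,0,0],"claw":10},{"translation":[0,0,2],"rotation":[0,0,0],"claw":10},{"translation":[0,0,3],"rotation":[0,0,0],"claw":10},{"translation":[0,0,3],"rotation":[0,0,0],"claw":10}]'

```text
clock: 11.55
tool_pos: [0.5908, -0.1218, 0.2881]
orientation: [-179.9, -0.0, -90.0]
force: [-1.5, -0.7, 1.7]
opening: 0.0195
gripper_force: 30.0
```

arm_command --steps '[{"translation":[0,0,1],"rotation":[0,0,0],"claw":10},{"translation":[0,0,2],"rotation":[0,0,0],"claw":10},{"translation":[0,0,2],"rotation":[0,0,0],"claw":10}]'

```text
clock: 11.85
tool_pos: [0.5908, -0.1218, 0.2859]
orientation: [-179.9, -0.0, -90.0]
force: [0.9, -0.2, 3.6]
opening: 0.0196
gripper_force: 30.0
```

arm_command --steps '[{"translation":[0,0,1],"rotation":[0,0,0],"claw":10},{"translation":[0,0,2],"rotation":[0,0,0],"claw":10},{"translation":[0,0,2],"rotation":[0,0,0],"claw":10}]'

```text
clock: 12.15
tool_pos: [0.5908, -0.1217, 0.2831]
orientation: [-180.0, 0.0, -90.0]
force: [2.7, -0.7, 0.4]
opening: 0.0197
gripper_force: 30.0
```

arm_command --steps '[{"translation":[0,0,1],"rotation":[0,0,0],"claw":10},{"translation":[0,0,2],"rotation":[0,0,0],"claw":10},{"translation":[0,0,2],"rotation":[0,0,0],"claw":10}]'

```text
clock: 12.45
tool_pos: [0.5907, -0.1216, 0.2811]
orientation: [-180.0, 0.0, -90.0]
force: [3.9, -0.9, -2.6]
opening: 0.0197
gripper_force: 30.0
```

arm_command --steps '[{"translation":[0,0,1],"rotation":[0,0,0],"claw":10},{"translation":[0,0,1],"rotation":[0,0,0],"claw":10},{"translation":[0,0,1],"rotation":[0,0,0],"claw":10}]'

```text
clock: 12.75
tool_pos: [0.5907, -0.1216, 0.2803]
orientation: [-180.0, 0.0, -90.0]
force: [4.2, -0.2, -1.6]
opening: 0.0197
gripper_force: 30.0
```

arm_command --steps '[{"translation":[0,0,1],"rotation":[0,0,0],"claw":10},{"translation":[0,0,1],"rotation":[0,0,0],"claw":10},{"translation":[0,0,1],"rotation":[0,0,0],"claw":10}]'

```text
clock: 13.05
tool_pos: [0.5907, -0.1217, 0.2797]
orientation: [-180.0, 0.0, -90.0]
force: [4.7, 0.1, 0.1]
opening: 0.0197
gripper_force: 30.0
```

arm_command --steps '[{"translation":[0,0,0.7],"rotation":[0,0,0],"claw":10},{"translation":[0,0,0.7],"rotation":[0,0,0],"claw":10},{"translation":[0,0,0.7],"rotation":[0,0,0],"claw":10}]'

```text
clock: 13.35
tool_pos: [0.5907, -0.1218, 0.2795]
orientation: [-179.9, -0.0, -90.0]
force: [3.2, 0.6, 5.4]
opening: 0.0194
gripper_force: 30.0
```

arm_command --steps '[{"translation":[0,0,0.7],"rotation":[0,0,0],"claw":10},{"translation":[0,0,0.7],"rotation":[0,0,0],"claw":10},{"translation":[0,0,0.7],"rotation":[0,0,0],"claw":10}]'

```text
clock: 13.65
tool_pos: [0.5908, -0.1219, 0.2795]
orientation: [-179.9, -0.0, -90.0]
force: [0.8, 1.9, 7.9]
opening: 0.0198
gripper_force: 30.0
```

arm_command --steps '[{"translation":[0,0,0.5],"rotation":[0,0,0],"claw":10},{"translation":[0,0,0.5],"rotation":[0,0,0],"claw":10},{"translation":[0,0,0.5],"rotation":[0,0,0],"claw":10}]'

```text
clock: 13.95
tool_pos: [0.5908, -0.1219, 0.2794]
orientation: [-179.9, -0.0, -90.0]
force: [0.7, 2.5, 10.5]
opening: 0.0196
gripper_force: 30.0
```

```bash
python3 - <<'E'
from h import *
o=ctrl.get_obs();print(o['tool_pos'],o['orientation'],o['force'],o['moment'])
im,P=cloud("scene","s3.png")
cv2.imwrite("pics/e.png",cv2.resize(im[110:270,290:450],(640,640),interpolation=3)[:600,:,::-1])
q=P[130:260,320:420].reshape(-1,3);q=q[np.isfinite(q).all(1)]
q=q[(q[:,2]>.06)&(q[:,2]<.4)&(abs(q[:,0]-.59)<.03)&(abs(q[:,1]+.12)<.13)]
print(len(q),q.min(0),q.max(0)); 
E
```

```text
[ 0.59076362 -0.12186135  0.27939903] [-1.79886570e+02 -2.59129768e-02 -8.99942981e+01] [ 0.6731775   2.46472475 10.51750134] [ 0.77422615 -0.2357112   0.00593536]
3098 [ 0.56031238 -0.23191431  0.07025819] [ 0.61986939 -0.03012917  0.38829116]
```

View pics/e.png

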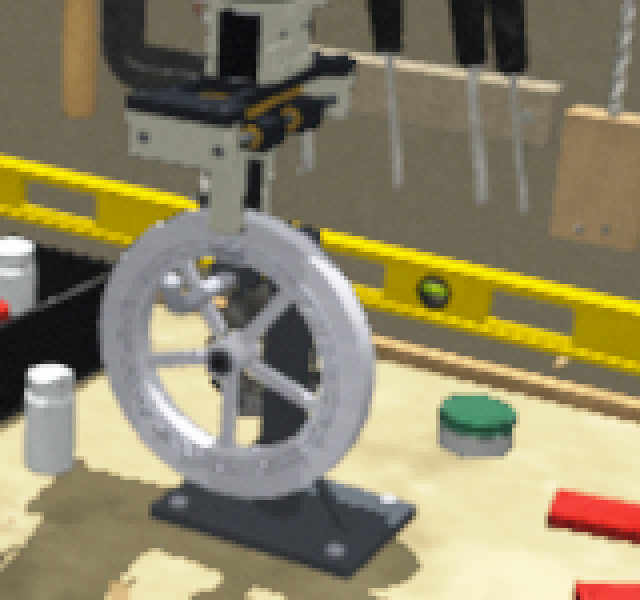

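The rim is seated in the groove with the wheel on the hook; the seat stopped it at TCP 0.2794, as predicted. I'll ease the push, open and withdraw upward.

arm_command --steps '[{"translation":[0,0,-0.8],"rotation":[0,0,0],"claw":10},{"translation":[0,0,-1.2],"rotation":[0,0,0],"claw":10},{"translation":[0,0,-1.2],"rotation":[0,0,0],"claw":10},{"translation":[0,0,-1.2],"rotation":[0,0,0],"claw":50},{"translation":[0,0,-1.2],"rotation":[0,0,0],"claw":50}]'

```text
clock: 14.5
tool_pos: [0.5891, -0.1217, 0.2776]
orientation: [179.8, 0.0, -90.0]
force: [0.2, -0.5, 0.0]
opening: 0.0307
gripper_force: 0.0
```

arm_command --steps '[{"translation":[0,0,0],"rotation":[0,0,0],"claw":50},{"translation":[0,0,0],"rotation":[0,0,0],"claw":50},{"translation":[0,0,0],"rotation":[0,0,0],"claw":50},{"translation":[0,0,0],"rotation":[0,0,0],"claw":50}]'

```text
clock: 14.9
tool_pos: [0.5904, -0.1217, 0.2787]
orientation: [180.0, -0.0, -90.0]
force: [0.6, -0.4, -0.1]
opening: 0.0498
gripper_force: 0.0
```

arm_command --steps '[{"translation":[0,0,-10],"rotation":[0,0,0],"claw":50},{"translation":[0,0,-30],"rotation":[0,0,0],"claw":50},{"translation":[0,0,-60],"rotation":[0,0,0],"claw":50},{"translation":[0,0,-90],"rotation":[0,0,0],"claw":50},{"translation":[0,0,-90],"rotation":[0,0,0],"claw":50}]'

```text
clock: 15.4
tool_pos: [0.5921, -0.1223, 0.3747]
orientation: [-179.5, -0.1, -90.0]
force: [0.8, 0.4, 0.6]
opening: 0.0502
gripper_force: 0.0
```

arm_command --steps '[{"translation":[0,0,0],"rotation":[0,0,0],"claw":50},{"translation":[0,0,0],"rotation":[0,0,0],"claw":50},{"translation":[0,0,0],"rotation":[0,0,0],"claw":50},{"translation":[0,0,0],"rotation":[0,0,0],"claw":50},{"translation":[0,0,0],"rotation":[0,0,0],"claw":50}]'

```text
clock: 15.9
tool_pos: [0.5904, -0.1217, 0.3684]
orientation: [180.0, -0.0, -90.0]
force: [-0.4, 1.3, 1.2]
opening: 0.05
gripper_force: 0.0
```

```bash
python3 - <<'E'
from h import *
o=ctrl.get_obs();print(o['clock'],o['tool_pos'],o['force'])
im,P=cloud("wrist","w5.png"); im2,P2=cloud("scene"); d0=ctrl.snapshot("scene")[0]
p=P.reshape(-1,3);p=p[np.isfinite(p).all(1)]
q=p[(p[:,2]>.1)&(p[:,2]<.31)&(abs(p[:,0]-.59)<.011)&(p[:,1]<-.14)&(p[:,1]>-.24)]
for z in (.2,.22,.24,.26,.28):
    s=q[abs(q[:,2]-z)<.006]
    if len(s): print(z,len(s),s[:,0].min().round(4),s[:,0].max().round(4),s[:,1].min().round(4))
q=p[(abs(p[:,1]+.1213)<.02)&(abs(p[:,0]-.59)<.006)];print("top",np.percentile(q[:,2],[50,99]))
cv2.imwrite("pics/f.png",np.hstack([cv2.resize(im2[110:270,290:450],(400,400),interpolation=3),cv2.resize(im,(400,400))])[:,:,::-1])
E
```

```text
15.9 [ 0.59040709 -0.12172449  0.36841029] [-0.43956607  1.28782433  1.16225947]
0.22 53 0.5831 0.6006 -0.2249
0.24 144 0.5825 0.601 -0.2174
0.26 265 0.5823 0.6006 -0.2035
0.28 703 0.5826 0.601 -0.1809
top [0.28967709 0.29155592]
```

View pics/f.png

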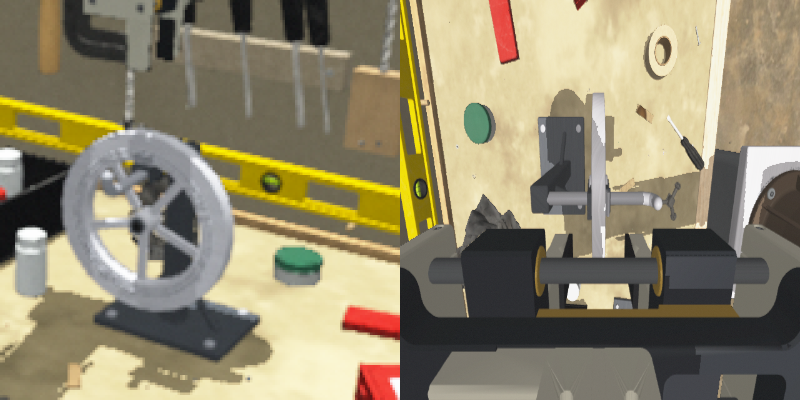

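The wheel hangs upright and still, its rim top at 0.290 m (the home height), and the gripper is clear of it.

```bash
python3 -c "
from plant import ctrl
print(ctrl.close_job())"
```

```text
the job is handed in; nothing more can be done
None
```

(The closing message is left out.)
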